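# Tip the stir bars out of a twin-chamber lab tray

### The job

Pick up the small steel two-chamber tray by its middle fin and tip the two stir bars out into the round steel dish, keeping the two round caps in their own chamber. Then set the tray back down on the bench, upright and beside the dish, and let go.

Things in the scene. Friction and masses are not known exactly. Their poses are not given: they have to be found in the camera images.
- tray_grip (a point): fin of a loose steel tray (0.25 kg) 150 mm long (x), 64 wide (y), side walls 36 high, floor 4 thick. The fin stands across the middle: 10 mm thick (x), 64 wide up to 46 above the underside, then 44 wide to its top at 100. This point: mid-fin, 80 above the underside. z up; -x to the stir-bar chamber (on the left seen from the robot), +x to the equal cap chamber
- bar0_mid (a point): white stir bar, a rod with round ends, 40 mm long, 10 mm thick, 12 g, lying along the fin in the tray's left-hand chamber (seen from the robot) (two alike); this point is its centre and its x axis runs along the rod
- bar1_mid (a point): second stir bar, like the first, in the same chamber. Each end of the tray is an open lip: a ramp that starts 45 mm from the fin and rises at 20 degrees to its edge, 75 mm from the fin and 15 mm above the underside. With the -x end tipped down 45 degrees bars lying along the fin roll out over it; 60 degrees empties it in any case, the fin holding the caps back
- cap0_mid (a point): white round cap, 24 mm across and 14 mm high, 12 g, standing in the tray's right-hand chamber (seen from the robot) (two alike); this point is its centre
- cap1_mid (a point): white round cap, 24 mm across and 14 mm high, 12 g, standing in the tray's right-hand chamber (seen from the robot) (two alike); this point is its centre
- dish_floor (a point): round open steel dish, fixed to the bench, 190 mm across outside, 182 mm inside, rim 50 mm above the bench, floor 5 mm thick; this point is the centre of its inner floor. It stands to the left or to the right of the tray; a square grey plastic bin, 150 mm wide and 60 mm high, stands on the other side and is not wanted

How it is judged:
On the way:
1. the tray is lifted and tipped over the round dish (angle between tray_grip's own z axis and vertical above 0.3 rad and height (world z) of tray_grip above 0.1 m and horizontal distance between tray_grip and dish_floor below 0.18 m), for 0.1 s.
At the end, for the whole second after the job is handed in: both stir bars lie in the round dish (centres within 90 mm of its axis, under 40 mm above its floor), both caps in the tray's own cap chamber; the tray stands on the bench within 0.17 rad of upright, its grip point 70 to 90 mm up and over 100 mm from the dish's axis (horizontal distance between each of bar0_mid, bar1_mid and dish_floor below 0.09 m and z of each of bar0_mid, bar1_mid in the frame of dish_floor below 0.04 m and x of cap0_mid in the frame of tray_grip between 0.004 and 0.078 m and y of cap0_mid in the frame of tray_grip between -0.034 and 0.034 m and z of cap0_mid in the frame of tray_grip between -0.085 and -0.03 m and x of cap1_mid in the frame of tray_grip between 0.004 and 0.078 m and y of cap1_mid in the frame of tray_grip between -0.034 and 0.034 m and z of cap1_mid in the frame of tray_grip between -0.085 and -0.03 m and angle between tray_grip's own z axis and vertical below 0.17 rad and height (world z) of tray_grip between 0.07 and 0.09 m and horizontal distance between tray_grip and dish_floor above 0.1 m); the robot touches nothing.
It also fails if it takes over 54 s, if anything falls off the work surface, if the arm or the gripper's body presses on something with over 40 N, if the wrist force passes 120 N, or if a joint passes its speed limit or range.

### The arm

A 6-joint arm with a two-finger parallel gripper is mounted at the origin on the work surface. World frame = base frame: x ahead of the robot, y to its left, z up, the work surface at z = 0. Lengths are in m, angles in rad, forces in N, time in s.
With the tool pointing down it reaches from about 0.4 to 0.825 m from the base axis. Payload 7 kg.
Tool frame: the origin (TCP) lies midway between the tips of the shut fingers; the grasp point (between the pads) lies r.tcp_to_grasp behind it (r.tcp_to_grasp is the distance from the TCP to the grasp point, in m); z points along the fingers, y is the line along which they close (so a half turn about z gives the same grasp; the last joint's range is limited). The gripper opens to 88 mm and grips with 3 to 60 N. Pads are 19 mm wide; open, the fingers measure 130 mm over their backs; the gripper's body (78 mm by 193 mm) begins 47 mm behind the grasp point.
Start: joints at [-0.933, 0.359, 0.012, 0, -1.224, -0.288], TCP at [0.231, -0.634, 0.227] pointing down, gripper open.
Joint ranges: [-3.07, 3.07], [-1.43, 2.12], [-1.02, 1.25], [-3.03, 1.67], [-3.05, -0], [-3.03, 3.03]. Speed limits (rad/s): [2.39, 2.39, 3.01, 3.14, 3.14, 3.14].

### API

Orientations are given as a unit quaternion [w, x, y, z].
In Python, from station import r gives the robot as it stands.
- The arm moves only by the tool jog_arm, never from a script. Its argument "rows" is a list of rows, each an object with "dp": the shift along the tool's x, y, z in cm, a list of three; "rotation": the turn, a rotation vector about the tool's x, y, z in degrees, a list of three; "hand": the finger opening in cm, from 0 to 8.76. A call has 1 to 20 rows; each row shifts and turns the commanded pose from where the row before left it, along the tool's axes as they then stand; what a row does not reach is not made up. A row lasts 1/12 s, in which the tool goes at most 41.7 mm and 7.16 degrees, less where a joint would pass 70% of its speed; a pose out of reach is approached as far as the arm can. A call is refused whole if a number of a shift passes 4.17 or a number of a turn 7.16, either way. A call with a gripper value outside its range is refused whole. The fingers move at their own pace and stop on an object; the grip force is fixed at half the most. Time passes only in rows, so rows that do not move let the fingers close. It gives the time, the measured TCP pose, the force, the opening and the grip force at its end, in the units of the state.
- r.sense(): the state, without advancing time (a new reading comes with each control period).
- r.grab_frame(name): name is "scene" or "side" or "wrist"; returns a dict with "image" (384x512x3 uint8, red, green, blue), "z_map" (384x512 float32, m along the optical axis (not along the pixel's ray), 0 where there is no reading), "fx", "fy", "cx", "cy" (pixels), "k1" (the pictures are not rectified: a ray, as slopes to the right and down, at radius r is drawn at 1 + k1 r^2 times it, then the intrinsics apply), "position" and "attitude" of the camera in the world. Camera axes: x right, y up, looking along -z (the intrinsics and any distortion apply to the point x, -y, -z); pixel columns grow to the right and rows downward; lengths in m; the calibration is good to about 2 mm. A picture is of the moment at which its call begins.
- r.finish_job(): hands the job in; it is judged then, once.
The state is a dict: "time_s": time; "q": joint angles; "qd": joint speeds; "effort": joint torques, N m; "ee_pos": TCP position; "ee_rot": TCP orientation; "wrist_force": force on the tool from outside, world axes, zero at the start; "torque": the same for the moment, N m; "grip_width": opening from 0.0 (shut) to 1.0 (fully open); "gripper_force": force on a finger pad.
Only numpy, scipy, OpenCV 4.12 (cv2) and the standard library are available. Lean on these libraries where they do the work, as an engineer would, in place of code of your own. Each camera call takes 0.05 s, during which the arm holds its last target. There are 200 camera calls.

## Working session

There is one attempt and no reset: what is moved stays moved. The work goes in short steps, Python scripts to look and compute and a tool call to move; the robot and the scene stay as the last step left them, time stands still between calls to the robot, and variables do not carry over. Pictures are saved under pics/ and viewed, at most 10 in all, crops included, and the job is handed in when it is done.

Besides the shell and the picture viewer there is one more tool, called after ">>>" as name([rows], argument=value, ...), one row to a line, values as JSON. jog_arm: Moves the arm, as the interface text tells. Its arguments: {"type":"object","properties":{"rows":{"type":"array","items":{"type":"object","properties":{"dp":{"type":"array","items":{"type":"number"}},"rotation":{"type":"array","items":{"type":"number"}},"hand":{"type":"number"}}}}},"required":["rows"]}

```bash
mkdir -p pics; cat > h.py <<'E'
import numpy as np, cv2
from scipy.spatial.transform import Rotation as R
def rot(q): return R.from_quat(np.roll(q,-1))
def cloud(f):
    z=f["z_map"]; h,w=z.shape
    u,v=np.meshgrid(np.arange(w),np.arange(h))
    K=np.array([[f["fx"],0,f["cx"]],[0,f["fy"],f["cy"]],[0,0,1.]])
    p=np.stack([u,v],-1).reshape(-1,1,2).astype(float)
    s=cv2.undistortPoints(p,K,np.array([f["k1"],0,0,0,0.])).reshape(h,w,2)
    c=np.stack([s[...,0]*z,-s[...,1]*z,-z],-1)
    return rot(f["attitude"]).apply(c.reshape(-1,3)).reshape(h,w,3)+f["position"]
def save(f,name): cv2.imwrite("pics/"+name,f["image"][...,::-1])
E
python3 - <<'E'
from station import r; from h import *
fs=[r.grab_frame(n) for n in("scene","side")]
cv2.imwrite("pics/a.png",cv2.resize(np.vstack([f["image"] for f in fs])[...,::-1],(400,600)) if 0 else cv2.resize(np.hstack([f["image"] for f in fs])[...,::-1],(800,300)))
save(fs[0],"scene0.png")
np.savez("s0.npz",c=cloud(fs[0]),d=cloud(fs[1]))
for f in fs: print(f["position"],f["attitude"],f["fx"],f["k1"])
s=r.sense();print(s["ee_pos"],s["ee_rot"],r.tcp_to_grasp,s["time_s"],s["grip_width"])
print(rot(s["ee_rot"]).as_matrix().round(3))
E
```

```text
[ 1.1130918  -0.20234917  0.79248774] [0.78255722 0.28256471 0.18406315 0.5233375 ] 468.8457087636787 -0.03706802310175386
[0.23215243 0.68878498 0.63325633] [-0.20757294 -0.11446944  0.44789009  0.8620932 ] 419.41405786152177 -0.011579653634603105
[ 0.2311386  -0.63369557  0.22570652] [-2.00193986e-04 -1.73963206e-01  9.84751852e-01  7.43969250e-04] 0.0188 0.1 0.9967235577788631
[[-0.939 -0.343 -0.001]
 [-0.343  0.939  0.001]
 [ 0.     0.002 -1.   ]]
```

View pics/scene0.png

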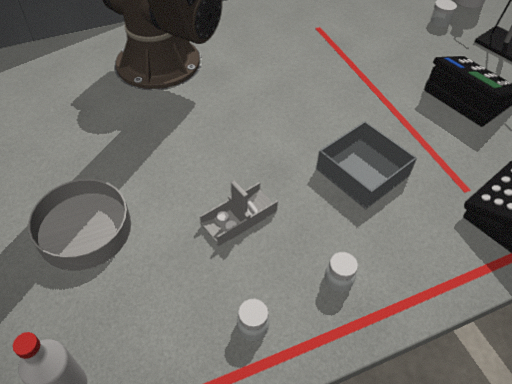

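View pics/a.png

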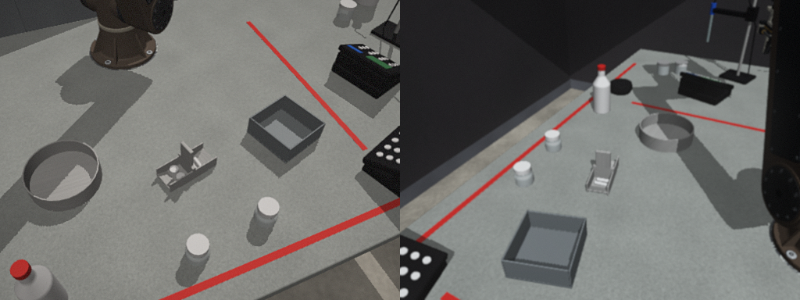

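The scene view shows the dish at about (78,222), on the robot's right. The tray is at (240,212) with its fin top at (240,190), and the grey bin at (366,163). The caps (225,218) are on the dish side and the bars (252,208) are on the bin side.

```bash
python3 - <<'E'
from h import *
d=np.load("s0.npz");c=d["c"]
def near(P,lo,hi): return P[(P[:,2]>lo)&(P[:,2]<hi)]
t=c[175:250,192:285].reshape(-1,3); t=t[np.isfinite(t).all(1)]
a=near(t,.008,.13)
S=d["d"].reshape(-1,3)
m=a.mean(0)
print("tray mean",m)
b=S[(np.hypot(*(S[:,:2]-m[:2]).T)<.12)&(S[:,2]>.008)&(S[:,2]<.13)]
for n,x in(("scene",a),("side",b)):
    f=x[x[:,2]>.055]; print(n,len(x),len(f),"fin",f.mean(0),f.max(0),f.min(0))
    r=cv2.minAreaRect(f[:,:2].astype(np.float32)*1000);print(" finrect",r)
    w=x[x[:,2]<.045];print(" tray rect",cv2.minAreaRect(w[:,:2].astype(np.float32)*1000),w[:,2].max())
dd=c[175:275,25:135].reshape(-1,3)
e=dd[(dd[:,2]>.044)&(dd[:,2]<.056)]
A=np.c_[2*e[:,:2],np.ones(len(e))];s=np.linalg.lstsq(A,(e[:,:2]**2).sum(1),rcond=None)[0]
print("dish",s[:2],np.sqrt(s[2]+s[0]**2+s[1]**2),len(e),e.min(0),e.max(0))
print("bench z",np.median(c[280:300,150:200,2]))
E
```

```text
tray mean [0.59116085 0.00344797 0.03155949]
scene 2089 311 fin [0.59137258 0.00675044 0.08346491] [0.61006638 0.01722327 0.10156905] [ 0.56507776 -0.00116629  0.05520824]
 finrect ((587.9110717773438, 7.779123306274414), (45.70873260498047, 10.556777954101562), 13.66244125366211)
 tray rect ((587.6995849609375, 8.530593872070312), (66.52896881103516, 151.3430938720703), 13.852753639221191) 0.04498590485777498
side 1359 360 fin [0.58433758 0.01267997 0.08126282] [0.60745657 0.02057801 0.10244379] [0.56310882 0.00202806 0.05550975]
 finrect ((586.0723876953125, 10.265485763549805), (44.13997268676758, 15.840035438537598), 19.854507446289062)
 tray rect ((585.599853515625, 10.683486938476562), (64.42138671875, 152.2911834716797), 13.750532150268555) 0.044976469412915776
dish [ 0.49330734 -0.29531347] 0.09228600676508274 826 [ 0.3972658  -0.39026315  0.04411458] [ 0.58791144 -0.20053027  0.05379038]
bench z 0.00036235235357351403
```

>>> jog_arm([
  {"dp": [0, 0, 0], "rotation": [0, 0, 6.3], "hand": 8.76},
  {"dp": [-2.77, 3.0, 0], "rotation": [0, 0, 0], "hand": 8.76},
  {"dp": [-2.77, 3.0, 0], "rotation": [0, 0, 0], "hand": 8.76},
  {"dp": [-2.77, 3.0, 0], "rotation": [0, 0, 0], "hand": 8.76},
  {"dp": [-2.77, 3.0, 0], "rotation": [0, 0, 0], "hand": 8.76},
  {"dp": [-2.77, 3.0, 0], "rotation": [0, 0, 0], "hand": 8.76},
  {"dp": [-2.77, 3.0, 0], "rotation": [0, 0, 0], "hand": 8.76},
  {"dp": [-2.77, 3.0, 0], "rotation": [0, 0, 0], "hand": 8.76},
  {"dp": [-2.77, 3.0, 0], "rotation": [0, 0, 0], "hand": 8.76},
  {"dp": [-2.77, 3.0, 0], "rotation": [0, 0, 0], "hand": 8.76},
  {"dp": [-2.77, 3.0, 0], "rotation": [0, 0, 0], "hand": 8.76},
  {"dp": [-2.77, 3.0, 0], "rotation": [0, 0, 0], "hand": 8.76},
  {"dp": [-2.77, 3.0, 0], "rotation": [0, 0, 0], "hand": 8.76},
  {"dp": [-2.77, 3.0, 0], "rotation": [0, 0, 0], "hand": 8.76},
  {"dp": [-2.77, 3.0, 0], "rotation": [0, 0, 0], "hand": 8.76},
  {"dp": [-2.77, 3.0, 0], "rotation": [0, 0, 0], "hand": 8.76},
  {"dp": [-2.77, 3.0, 0], "rotation": [0, 0, 0], "hand": 8.76},
  {"dp": [-2.77, 3.0, 0], "rotation": [0, 0, 0], "hand": 8.76},
  {"dp": [-2.77, 3.0, 0], "rotation": [0, 0, 0], "hand": 8.76},
  {"dp": [0, 0, 0], "rotation": [0, 0, 0], "hand": 8.76},
])

```text
time_s: 1.77
ee_pos: [0.5901, 0.014, 0.2255]
ee_rot: [0.0, -0.122, 0.993, 0.0]
wrist_force: [0.9, -1.6, 0.4]
grip_width: 1.002
gripper_force: 0.0
```

```bash
cat > st.py <<'E'
from station import r; from h import *
import sys
def st(target=None):
    s=r.sense();M=rot(s["ee_rot"]).as_matrix();p=np.array(s["ee_pos"])
    print("t",s["time_s"],"p",p.round(4),"q",np.round(s["q"],2),"grip",round(s["grip_width"],3),s["gripper_force"],"F",np.round(s["wrist_force"],1));print(M.round(3))
    if target is not None: print("to go cm, tool axes",(M.T@(np.array(target)-p)*100).round(2))
    return s,M,p
E
python3 - <<'E'
from st import *
st([.587,.009,.061])
f=r.grab_frame("wrist");save(f,"w1.png")
c=cloud(f).reshape(-1,3);print((f["z_map"]>0).mean())
x=c[(c[:,2]>.07)&(c[:,2]<.105)&(np.hypot(c[:,0]-.587,c[:,1]-.009)<.06)]
print(len(x));
if len(x): print(x.mean(0),cv2.minAreaRect(x[:,:2].astype(np.float32)*1000))
E
```

```text
t 1.7667 p [0.5901 0.014  0.2255] q [ 0.35  0.22 -0.18 -0.   -1.17 -1.68] grip 1.002 0.0 F [ 0.9 -1.6  0.4]
[[-0.97  -0.241  0.   ]
 [-0.241  0.97   0.   ]
 [-0.     0.    -1.   ]]
to go cm, tool axes [ 0.42 -0.41 16.45]
0.9944610595703125
516
[0.58426245 0.00781276 0.09868751] ((586.0233764648438, 8.117559432983398), (43.32087326049805, 9.827315330505371), 13.953046798706055)
```

View pics/w1.png

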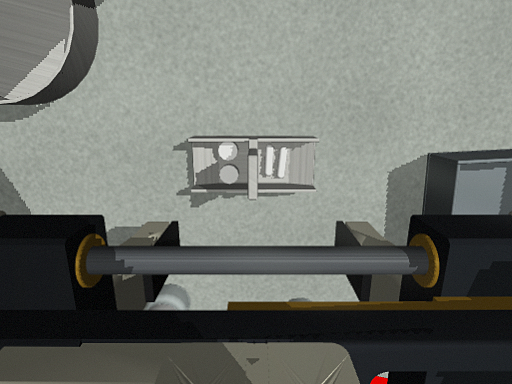

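The wrist view shows the fin at (253,168). The caps are at (228,150) and (229,174) on the dish side, and the two bars are at (270,160) and (283,162). All three cameras agree on the fin, so I'm descending.

>>> jog_arm([
  {"dp": [0.44, -0.45, 0], "rotation": [0, 0, 0], "hand": 8.76},
  {"dp": [0, 0, 3.3], "rotation": [0, 0, 0], "hand": 8.76},
  {"dp": [0, 0, 3.3], "rotation": [0, 0, 0], "hand": 8.76},
  {"dp": [0, 0, 3.3], "rotation": [0, 0, 0], "hand": 8.76},
  {"dp": [0, 0, 3.3], "rotation": [0, 0, 0], "hand": 8.76},
  {"dp": [0, 0, 2], "rotation": [0, 0, 0], "hand": 8.76},
  {"dp": [0, 0, 1.2], "rotation": [0, 0, 0], "hand": 8.76},
  {"dp": [0, 0, 0], "rotation": [0, 0, 0], "hand": 8.76},
  {"dp": [0, 0, 0], "rotation": [0, 0, 0], "hand": 6},
  {"dp": [0, 0, 0], "rotation": [0, 0, 0], "hand": 4},
  {"dp": [0, 0, 0], "rotation": [0, 0, 0], "hand": 3},
  {"dp": [0, 0, 0], "rotation": [0, 0, 0], "hand": 2},
  {"dp": [0, 0, 0], "rotation": [0, 0, 0], "hand": 1.5},
])

```text
time_s: 2.9
ee_pos: [0.5846, 0.0035, 0.0636]
ee_rot: [0.001, -0.12, 0.993, 0.0]
wrist_force: [0.7, 0.4, 0.2]
grip_width: 0.682
gripper_force: 0.0
```

```bash
python3 -c "
from st import *
st([.5865,.0085,.061])"
```

```text
t 2.9 p [0.5846 0.0035 0.0636] q [ 0.34  0.37 -0.39  0.   -0.81 -1.67] grip 0.682 0.0 F [0.7 0.4 0.2]
[[-0.971 -0.238  0.002]
 [-0.238  0.971  0.001]
 [-0.002  0.    -1.   ]]
to go cm, tool axes [-0.3   0.44  0.26]
```

>>> jog_arm([
  {"dp": [-0.3, 0.44, 0.25], "rotation": [0, 0, 0], "hand": 3.5},
  {"dp": [0, 0, 0], "rotation": [0, 0, 0], "hand": 2.5},
  {"dp": [0, 0, 0], "rotation": [0, 0, 0], "hand": 2},
  {"dp": [0, 0, 0], "rotation": [0, 0, 0], "hand": 1.5},
  {"dp": [0, 0, 0], "rotation": [0, 0, 0], "hand": 0.5},
  {"dp": [0, 0, 0], "rotation": [0, 0, 0], "hand": 0},
  {"dp": [0, 0, 0], "rotation": [0, 0, 0], "hand": 0},
  {"dp": [0, 0, 0], "rotation": [0, 0, 0], "hand": 0},
  {"dp": [0, 0, 0], "rotation": [0, 0, 0], "hand": 0},
  {"dp": [0, 0, 0], "rotation": [0, 0, 0], "hand": 0},
  {"dp": [0, 0, 0], "rotation": [0, 0, 0], "hand": 0},
  {"dp": [0, 0, 0], "rotation": [0, 0, 0], "hand": 0},
])

```text
time_s: 3.9
ee_pos: [0.586, 0.0084, 0.06]
ee_rot: [-0.0, -0.12, 0.993, 0.0]
wrist_force: [0.0, 0.8, -1.3]
grip_width: 0.105
gripper_force: 30.0
```

```bash
python3 -c "
from st import *
st([.5865,.0085,.061])"
```

```text
t 3.9 p [0.586  0.0084 0.06  ] q [ 0.35  0.37 -0.39 -0.   -0.81 -1.68] grip 0.105 29.999586939811707 F [ 0.   0.8 -1.3]
[[-0.971 -0.237 -0.   ]
 [-0.237  0.971  0.   ]
 [ 0.     0.    -1.   ]]
to go cm, tool axes [-0.05 -0.   -0.1 ]
```

>>> jog_arm([
  {"dp": [0, 0, -0.5], "rotation": [0, 0, 0], "hand": 0},
  {"dp": [0, 0, -1], "rotation": [0, 0, 0], "hand": 0},
  {"dp": [0, 0, -1.5], "rotation": [0, 0, 0], "hand": 0},
  {"dp": [0, 0, -2], "rotation": [0, 0, 0], "hand": 0},
  {"dp": [0, 0, -2], "rotation": [0, 0, 0], "hand": 0},
  {"dp": [0, 0, -2], "rotation": [0, 0, 0], "hand": 0},
  {"dp": [0, 0, -1.5], "rotation": [0, 0, 0], "hand": 0},
  {"dp": [0, 0, -1], "rotation": [0, 0, 0], "hand": 0},
  {"dp": [0, 0, -0.5], "rotation": [0, 0, 0], "hand": 0},
  {"dp": [0, 0, 0], "rotation": [0, 0, 0], "hand": 0},
])

```text
time_s: 4.73
ee_pos: [0.5864, 0.0085, 0.1813]
ee_rot: [0.001, -0.12, 0.993, 0.0]
wrist_force: [1.2, 0.5, -3.6]
grip_width: 0.115
gripper_force: 30.0
```

>>> jog_arm([
  {"dp": [0.25, -0.5, 0], "rotation": [0, 0, 0], "hand": 0},
  {"dp": [0.5, -1, 0], "rotation": [0, 0, 0], "hand": 0},
  {"dp": [0.8, -1.5, 0], "rotation": [0, 0, 0], "hand": 0},
  {"dp": [1, -1.9, 0], "rotation": [0, 0, 0], "hand": 0},
  {"dp": [1, -1.9, 0], "rotation": [0, 0, 0], "hand": 0},
  {"dp": [1, -1.9, 0], "rotation": [0, 0, 0], "hand": 0},
  {"dp": [1, -1.9, 0], "rotation": [0, 0, 0], "hand": 0},
  {"dp": [1, -1.9, 0], "rotation": [0, 0, 0], "hand": 0},
  {"dp": [1, -1.9, 0], "rotation": [0, 0, 0], "hand": 0},
  {"dp": [1, -1.9, 0], "rotation": [0, 0, 0], "hand": 0},
  {"dp": [1, -1.9, 0], "rotation": [0, 0, 0], "hand": 0},
  {"dp": [1, -1.9, 0], "rotation": [0, 0, 0], "hand": 0},
  {"dp": [1, -1.9, 0], "rotation": [0, 0, 0], "hand": 0},
  {"dp": [1, -1.9, 0], "rotation": [0, 0, 0], "hand": 0},
  {"dp": [1, -1.9, 0], "rotation": [0, 0, 0], "hand": 0},
  {"dp": [1, -1.9, 0], "rotation": [0, 0, 0], "hand": 0},
  {"dp": [0.8, -1.5, 0], "rotation": [0, 0, 0], "hand": 0},
  {"dp": [0.5, -1, 0], "rotation": [0, 0, 0], "hand": 0},
  {"dp": [0.25, -0.5, 0], "rotation": [0, 0, 0], "hand": 0},
  {"dp": [0, 0, 0], "rotation": [0, 0, 0], "hand": 0},
])

```text
time_s: 6.4
ee_pos: [0.5017, -0.329, 0.1793]
ee_rot: [-0.001, -0.119, 0.993, 0.0]
wrist_force: [0.3, 0.1, -2.8]
grip_width: 0.109
gripper_force: 30.0
```

```bash
python3 - <<'E'
from st import *
st([.503,-.334,.15])
f=r.grab_frame("scene");cv2.imwrite("pics/s2.png",cv2.resize(f["image"][100:300,0:256,::-1],(768,600)))
E
```

```text
t 6.4 p [ 0.5017 -0.329   0.1793] q [-0.26  0.27 -0.23 -0.   -1.08 -1.08] grip 0.109 29.999097883701324 F [ 0.3  0.1 -2.8]
[[-0.972 -0.236 -0.001]
 [-0.236  0.972  0.   ]
 [ 0.001  0.001 -1.   ]]
to go cm, tool axes [-0.01 -0.52  2.93]
```

View pics/s2.png

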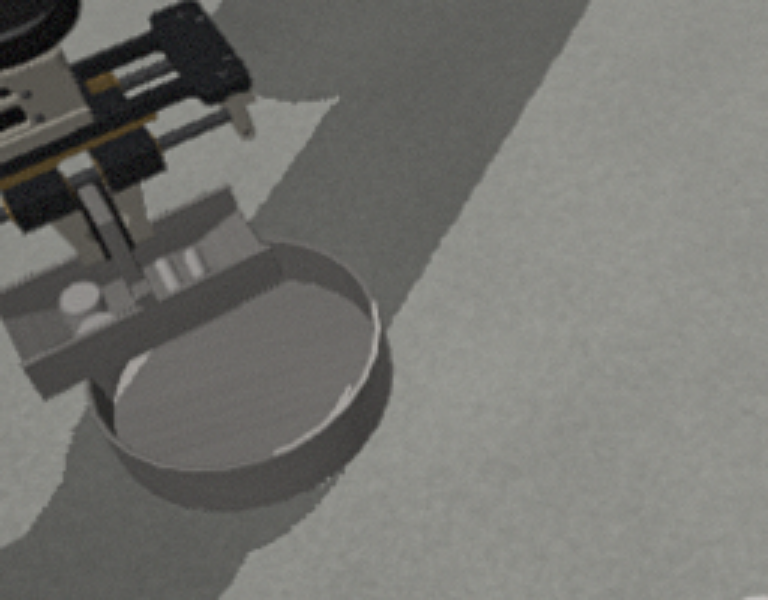

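The tray is level over the dish, with the bars at (180,270) and the caps at (80,305) in this crop. I'm lowering it slightly and tipping.

>>> jog_arm([
  {"dp": [0, -0.7, 0.7], "rotation": [0, 0, 0], "hand": 0},
  {"dp": [0, -0.8, 0.8], "rotation": [0, 0, 0], "hand": 0},
  {"dp": [0, 0, 0], "rotation": [2, 0, 0], "hand": 0},
  {"dp": [0, 0, 0], "rotation": [3, 0, 0], "hand": 0},
  {"dp": [0, 0, 0], "rotation": [3, 0, 0], "hand": 0},
  {"dp": [0, 0, 0], "rotation": [3, 0, 0], "hand": 0},
  {"dp": [0, 0, 0], "rotation": [3, 0, 0], "hand": 0},
  {"dp": [0, 0, 0], "rotation": [3, 0, 0], "hand": 0},
  {"dp": [0, 0, 0], "rotation": [3, 0, 0], "hand": 0},
  {"dp": [0, 0, 0], "rotation": [3, 0, 0], "hand": 0},
  {"dp": [0, 0, 0], "rotation": [3, 0, 0], "hand": 0},
  {"dp": [0, 0, 0], "rotation": [3, 0, 0], "hand": 0},
  {"dp": [0, 0, 0], "rotation": [3, 0, 0], "hand": 0},
  {"dp": [0, 0, 0], "rotation": [3, 0, 0], "hand": 0},
  {"dp": [0, 0, 0], "rotation": [3, 0, 0], "hand": 0},
  {"dp": [0, 0, 0], "rotation": [3, 0, 0], "hand": 0},
  {"dp": [0, 0, 0], "rotation": [3, 0, 0], "hand": 0},
  {"dp": [0, 0, 0], "rotation": [3, 0, 0], "hand": 0},
  {"dp": [0, 0, 0], "rotation": [0, 0, 0], "hand": 0},
  {"dp": [0, 0, 0], "rotation": [0, 0, 0], "hand": 0},
])

```text
time_s: 8.12
ee_pos: [0.5132, -0.3433, 0.1669]
ee_rot: [0.044, -0.11, 0.912, -0.393]
wrist_force: [-0.3, 0.1, -2.8]
grip_width: 0.114
gripper_force: 30.0
```

```bash
python3 - <<'E'
from st import *
st()
f=r.grab_frame("scene");cv2.imwrite("pics/s3.png",cv2.resize(f["image"][100:300,0:256,::-1],(768,600)))
E
```

```text
t 8.1167 p [ 0.5132 -0.3433  0.1669] q [-0.18  0.19 -1.02  1.61 -0.73 -2.61] grip 0.114 29.99981850385666 F [-0.3  0.1 -2.8]
[[-0.972 -0.166  0.166]
 [-0.234  0.667 -0.707]
 [ 0.007 -0.726 -0.688]]
```

View pics/s3.png

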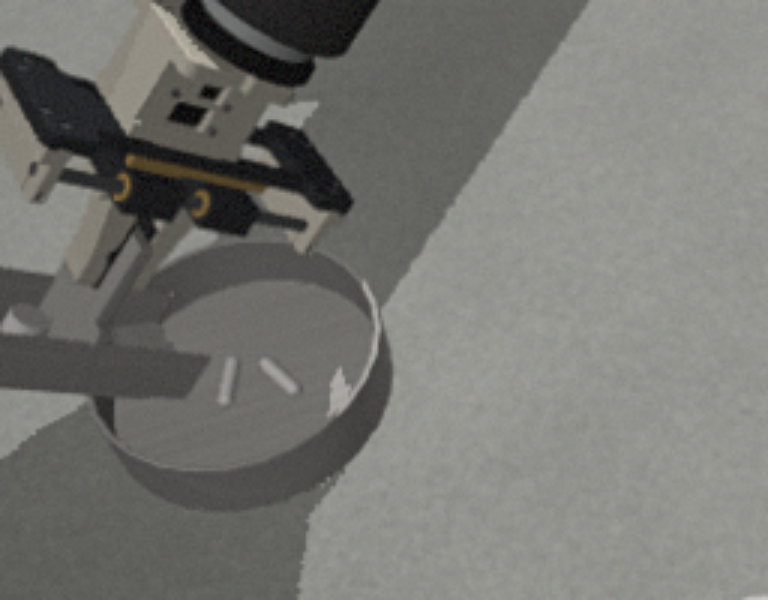

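Both bars lie in the dish at (228,380) and (280,376), and a cap is visible behind the fin at (25,320). I'm tipping back now.

>>> jog_arm([
  {"dp": [0, 0, 0], "rotation": [-2, 0, 0], "hand": 0},
  {"dp": [0, 0, 0], "rotation": [-3, 0, 0], "hand": 0},
  {"dp": [0, 0, 0], "rotation": [-3, 0, 0], "hand": 0},
  {"dp": [0, 0, 0], "rotation": [-3, 0, 0], "hand": 0},
  {"dp": [0, 0, 0], "rotation": [-3, 0, 0], "hand": 0},
  {"dp": [0, 0, 0], "rotation": [-3, 0, 0], "hand": 0},
  {"dp": [0, 0, 0], "rotation": [-3, 0, 0], "hand": 0},
  {"dp": [0, 0, 0], "rotation": [-3, 0, 0], "hand": 0},
  {"dp": [0, 0, 0], "rotation": [-3, 0, 0], "hand": 0},
  {"dp": [0, 0, 0], "rotation": [-3, 0, 0], "hand": 0},
  {"dp": [0, 0, 0], "rotation": [-3, 0, 0], "hand": 0},
  {"dp": [0, 0, 0], "rotation": [-3, 0, 0], "hand": 0},
  {"dp": [0, 0, 0], "rotation": [-3, 0, 0], "hand": 0},
  {"dp": [0, 0, 0], "rotation": [-3, 0, 0], "hand": 0},
  {"dp": [0, 0, 0], "rotation": [-3, 0, 0], "hand": 0},
  {"dp": [0, 0, 0], "rotation": [-3, 0, 0], "hand": 0},
  {"dp": [0, 0, -1], "rotation": [0, 0, 0], "hand": 0},
  {"dp": [0, 0, 0], "rotation": [0, 0, 0], "hand": 0},
])

```text
time_s: 9.67
ee_pos: [0.5144, -0.3447, 0.18]
ee_rot: [-0.001, -0.117, 0.993, 0.001]
wrist_force: [0.9, -0.5, -1.8]
grip_width: 0.112
gripper_force: 30.0
```

```bash
python3 - <<'E'
from st import *
s,M,p=st([.586,.0084,.175])
print("rotvec to level",np.degrees(R.from_matrix(M.T@np.array([[-.971,-.237,0],[-.237,.971,0],[0,0,-1.]])).as_rotvec()))
E
```

```text
t 9.6667 p [ 0.5144 -0.3447  0.18  ] q [-0.28  0.3  -0.18 -0.   -1.09 -1.06] grip 0.112 29.999663829803467 F [ 0.9 -0.5 -1.8]
[[-0.973 -0.232 -0.002]
 [-0.232  0.973  0.002]
 [ 0.002  0.003 -1.   ]]
to go cm, tool axes [-15.16  32.69   0.57]
rotvec to level [ 0.16730228 -0.10559517 -0.29493635]
```

>>> jog_arm([
  {"dp": [-0.24, 0.5, 0], "rotation": [0, 0, -0.3], "hand": 0},
  {"dp": [-0.47, 1.0, 0], "rotation": [0, 0, 0], "hand": 0},
  {"dp": [-0.75, 1.6, 0], "rotation": [0, 0, 0], "hand": 0},
  {"dp": [-0.94, 2.03, 0], "rotation": [0, 0, 0], "hand": 0},
  {"dp": [-0.94, 2.03, 0], "rotation": [0, 0, 0], "hand": 0},
  {"dp": [-0.94, 2.03, 0], "rotation": [0, 0, 0], "hand": 0},
  {"dp": [-0.94, 2.03, 0], "rotation": [0, 0, 0], "hand": 0},
  {"dp": [-0.94, 2.03, 0], "rotation": [0, 0, 0], "hand": 0},
  {"dp": [-0.94, 2.03, 0], "rotation": [0, 0, 0], "hand": 0},
  {"dp": [-0.94, 2.03, 0], "rotation": [0, 0, 0], "hand": 0},
  {"dp": [-0.94, 2.03, 0], "rotation": [0, 0, 0], "hand": 0},
  {"dp": [-0.94, 2.03, 0], "rotation": [0, 0, 0], "hand": 0},
  {"dp": [-0.94, 2.03, 0], "rotation": [0, 0, 0], "hand": 0},
  {"dp": [-0.94, 2.03, 0], "rotation": [0, 0, 0], "hand": 0},
  {"dp": [-0.94, 2.03, 0], "rotation": [0, 0, 0], "hand": 0},
  {"dp": [-0.94, 2.03, 0], "rotation": [0, 0, 0], "hand": 0},
  {"dp": [-0.75, 1.6, 0], "rotation": [0, 0, 0], "hand": 0},
  {"dp": [-0.47, 1.0, 0], "rotation": [0, 0, 0], "hand": 0},
  {"dp": [-0.24, 0.5, 0], "rotation": [0, 0, 0], "hand": 0},
  {"dp": [0, 0, 0], "rotation": [0, 0, 0], "hand": 0},
])

```text
time_s: 11.33
ee_pos: [0.5826, 0.0101, 0.1793]
ee_rot: [-0.002, -0.121, 0.993, 0.002]
wrist_force: [-0.7, -0.7, -2.4]
grip_width: 0.11
gripper_force: 30.0
```

>>> jog_arm([
  {"dp": [0, 0, 1], "rotation": [0, 0, 0], "hand": 0},
  {"dp": [0, 0, 2], "rotation": [0, 0, 0], "hand": 0},
  {"dp": [0, 0, 2], "rotation": [0, 0, 0], "hand": 0},
  {"dp": [0, 0, 2], "rotation": [0, 0, 0], "hand": 0},
  {"dp": [0, 0, 2], "rotation": [0, 0, 0], "hand": 0},
  {"dp": [0, 0, 1], "rotation": [0, 0, 0], "hand": 0},
  {"dp": [0, 0, 0.5], "rotation": [0, 0, 0], "hand": 0},
  {"dp": [0, 0, 0], "rotation": [0, 0, 0], "hand": 0},
  {"dp": [0, 0, 0], "rotation": [0, 0, 0], "hand": 0},
])

```text
time_s: 12.08
ee_pos: [0.5827, 0.0086, 0.0749]
ee_rot: [-0.002, -0.12, 0.993, 0.002]
wrist_force: [0.0, 0.2, -2.6]
grip_width: 0.115
gripper_force: 30.0
```

```bash
python3 - <<'E'
from st import *
s,M,p=st([.586,.0084,.060])
c=cloud(r.grab_frame("side")).reshape(-1,3)
x=c[(np.hypot(c[:,0]-.586,c[:,1]-.0084)<.11)&(c[:,2]>.02)&(c[:,2]<.045)]
np.save("x.npy",x);print(len(x),np.percentile(x[:,2],[50,99]))
E
```

```text
t 12.0833 p [0.5827 0.0086 0.0749] q [ 0.35  0.35 -0.38 -0.01 -0.84 -1.67] grip 0.115 29.99961644411087 F [ 0.   0.2 -2.6]
[[-0.971 -0.238 -0.005]
 [-0.238  0.971  0.003]
 [ 0.004  0.004 -1.   ]]
to go cm, tool axes [-0.32 -0.11  1.49]
669 [0.02834212 0.04443421]
```

Lowering the last 15 mm until it touches the bench.

>>> jog_arm([
  {"dp": [0, 0, 0.6], "rotation": [0.2, -0.3, 0], "hand": 0},
  {"dp": [0, 0, 0.5], "rotation": [0, 0, 0], "hand": 0},
  {"dp": [0, 0, 0.25], "rotation": [0, 0, 0], "hand": 0},
  {"dp": [0, 0, 0], "rotation": [0, 0, 0], "hand": 0},
  {"dp": [0, 0, 0], "rotation": [0, 0, 0], "hand": 0},
])

```text
time_s: 12.55
ee_pos: [0.5822, 0.009, 0.0608]
ee_rot: [0.0, -0.12, 0.993, 0.001]
wrist_force: [0.1, -1.1, -2.5]
grip_width: 0.113
gripper_force: 30.0
```

>>> jog_arm([
  {"dp": [0, 0, 0.1], "rotation": [0, 0, 0], "hand": 0},
  {"dp": [0, 0, 0.05], "rotation": [0, 0, 0], "hand": 0},
  {"dp": [0, 0, 0], "rotation": [0, 0, 0], "hand": 0},
])

```text
time_s: 12.8
ee_pos: [0.5827, 0.0091, 0.0601]
ee_rot: [0.001, -0.12, 0.993, 0.001]
wrist_force: [-1.6, 1.3, 2.8]
grip_width: 0.111
gripper_force: 30.0
```

Contact with the bench. Releasing, then backing straight up.

>>> jog_arm([
  {"dp": [0, 0, 0], "rotation": [0, 0, 0], "hand": 1.5},
  {"dp": [0, 0, 0], "rotation": [0, 0, 0], "hand": 2.5},
  {"dp": [0, 0, 0], "rotation": [0, 0, 0], "hand": 4},
  {"dp": [0, 0, 0], "rotation": [0, 0, 0], "hand": 5},
  {"dp": [0, 0, 0], "rotation": [0, 0, 0], "hand": 5},
  {"dp": [0, 0, 0], "rotation": [0, 0, 0], "hand": 5},
  {"dp": [0, 0, -1], "rotation": [0, 0, 0], "hand": 5},
  {"dp": [0, 0, -3], "rotation": [0, 0, 0], "hand": 5},
  {"dp": [0, 0, -3], "rotation": [0, 0, 0], "hand": 5},
  {"dp": [0, 0, -3], "rotation": [0, 0, 0], "hand": 5},
  {"dp": [0, 0, -3], "rotation": [0, 0, 0], "hand": 5},
  {"dp": [0, 0, -3], "rotation": [0, 0, 0], "hand": 5},
  {"dp": [0, 0, 0], "rotation": [0, 0, 0], "hand": 5},
  {"dp": [0, 0, 0], "rotation": [0, 0, 0], "hand": 5},
])

```text
time_s: 13.97
ee_pos: [0.5832, 0.0091, 0.2224]
ee_rot: [0.003, -0.12, 0.993, 0.001]
wrist_force: [-0.0, -0.5, -0.9]
grip_width: 0.567
gripper_force: 0.0
```

```bash
python3 - <<'E'
from st import *
st()
f=r.grab_frame("scene");g=r.grab_frame("wrist")["image"]
cv2.imwrite("pics/s4.png",np.hstack([cv2.resize(f["image"][150:280,20:290],(540,260)),cv2.resize(g[100:230,150:280],(260,260))])[...,::-1])
c=cloud(f)[150:280,20:290].reshape(-1,3)
x=c[(np.hypot(c[:,0]-.586,c[:,1]-.0084)<.05)&(c[:,2]>.06)&(c[:,2]<.12)];print(x.max(0),cv2.minAreaRect(x[:,:2].astype(np.float32)*1000))
E
```

```text
t 13.9667 p [0.5832 0.0091 0.2224] q [ 0.35  0.21 -0.21 -0.   -1.15 -1.68] grip 0.567 0.0 F [-0.  -0.5 -0.9]
[[-0.971 -0.238  0.005]
 [-0.238  0.971  0.003]
 [-0.006  0.001 -1.   ]]
[0.6062038  0.01804612 0.10159334] ((584.08203125, 8.444770812988281), (45.002132415771484, 11.3301420211792), 11.740889549255371)
```

View pics/s4.png

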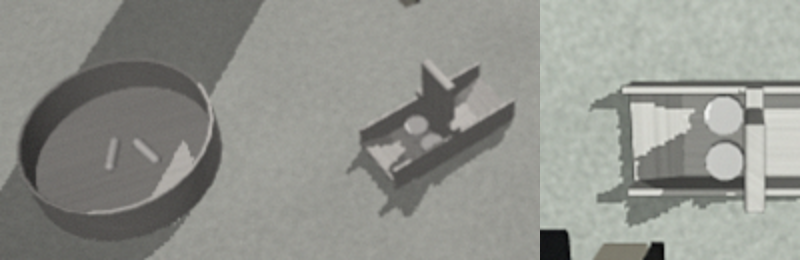

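The bars are in the dish at (112,153) and (146,150). The tray stands upright at (437,125), and both caps are in their chamber at (723,115) and (723,160) in the wrist crop.

```bash
python3 -c "
from station import r
print(r.finish_job())"
```

```text
the job is handed in; nothing more can be done
None
```

I tipped both stir bars into the round dish, set the tray back upright beside it with both caps still in their chamber, let go, and handed the job in at about 14 s; the hand-in gave no verdict.

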